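# Cap the long valve stem and show its foot to the inspection camera

## Robot

A 6-joint arm with a two-finger parallel gripper is mounted at the origin on the work surface. World frame = base frame: x ahead of the robot, y to its left, z up, the work surface at z = 0. Lengths are in m, angles in rad, forces in N, time in s.
With the tool pointing down it reaches from about 0.35 to 0.775 m from the base axis. Payload 7.3 kg.
Tool frame: the origin (TCP) lies at the very end of the fingers, on their centre line; the grasp point (between the pads) lies 19 mm behind it (robot.tcp_to_grasp is the z of the grasp point in the tool frame, in m); z points along the fingers, y is the line along which they close (so a half turn about z gives the same grasp; the last joint's range is limited). The gripper opens to 92 mm and grips with 3 to 60 N. Pads are 19 mm wide; open, the fingers measure 130 mm over their backs; the gripper's body (75 mm by 190 mm) begins 47 mm behind the grasp point.
Start: joints at [1.042, 0.342, 1.524, -0, 1.275, -0.146], TCP at [0.196, 0.487, 0.199] pointing down, gripper open.
Joint ranges: [-2.53, 2.53], [-0.77, 2.02], [0.04, 2.7], [-1, 4.14], [0.28, 2.66], [-3.11, 3.11]. Speed limits (rad/s): [2.57, 2.57, 3.14, 3.14, 3.14, 3.14].

## Interface

Orientations are given as [roll, pitch, yaw] about the fixed x, y, z axes, in that order (R = Rz(yaw) Ry(pitch) Rx(roll)).
In Python, from cell import monitor, read_camera, get_calibration, job, robot gives the robot as it stands. The module is installed in compiled form; this text tells all that it offers.
- The arm moves only by the tool send_rows, never from a script. Its argument "targets" is a list of rows, each an object with "translation": the shift along the tool's x, y, z in cm, a list of three; "spin": the turn about the tool's z in degrees; "jaw": the opening, from 0 (shut) to 1 (fully open). A call has exactly 5 rows; each row is the pose to reach, as a shift and turn from the pose commanded when the call began, along the tool's axes at that moment; what a row does not reach only later rows make up. A row lasts 1/10 s, in which the tool goes at most 50 mm and 8.59 degrees, less where a joint would pass 70% of its speed; a pose out of reach is approached as far as the arm can. A call with a gripper value outside its range is refused whole. The fingers move at their own pace and stop on an object; "force" is the grip in N (left out, the last holds). Time passes only in rows, so rows that repeat a pose let the fingers close, or fill a call up. It gives the time, the measured TCP pose, the force, the opening and the grip force at its end, in the units of the state.
- monitor.observe(): the state, without advancing time (a new reading comes with each control period).
- read_camera(name): name is "side" or "top"; returns (picture, depth): 420x560x3 uint8, red, green, blue; 420x560 float32, m along the optical axis (not along the pixel's ray), 0 where there is no reading.
- get_calibration(name): a dict with "intrinsics" (3x3 intrinsics, pixels), "D" ([k1, k2, p1, p2, k3] as OpenCV has them; the pictures are not rectified), "origin" and "orientation" of the camera in the world. Camera axes: x right, y up, looking along -z (the intrinsics and any distortion apply to the point x, -y, -z); pixel columns grow to the right and rows downward; lengths in m; the calibration is good to about 2 mm. A picture is of the moment at which its call begins. get_calibration takes no time and is no camera call.
- job.hand_in(): hands the job in; it is judged then, once.
The state is a dict: "time": time; "qpos": joint angles; "qvel": joint speeds; "joint_efforts": joint torques, N m; "tool_pos": TCP position; "tool_rot": TCP orientation; "contact_force": force on the tool from outside, world axes, zero at the start; "torque": the same for the moment, N m; "opening": finger opening in m; "grip_force": force on a finger pad.
Only numpy, scipy, OpenCV 4.12 (cv2) and the standard library are available. Lean on these libraries where they do the work, as an engineer would, in place of code of your own. Each camera call takes 0.05 s, during which the arm holds its last target. There are 200 camera calls.

## Task

Put the brass valve cap fully down on the long valve stem that stands in the black sorting block and let go of the cap; then lift the capped stem out of the block and show its foot to the inspection camera. Present it with the centre of the foot's underside 12 cm straight in front of the lens at lens height, the stem leaning 30 degrees from upright with its foot tipped toward the lens and the cap end leaning straight away from it. Finish while still holding it there steadily in the gripper, cap still on; do not touch the camera and leave the short stem, the rim protector and the spoke wrench where they are.

Things in the scene. Friction and masses are not known exactly. Their poses are not given: they have to be found in the camera images.
- block: Fixed black sorting block, 70 x 175 mm, top 68 mm above the counter, on a wooden board (110 x 240 mm). A steel C-clamp (top 102 mm high) holds its own -y end, at y -0.10 to -0.155. Three sockets, 20 mm wide, 24 mm deep, at own x 0, y -0.03, 0.02, 0.07: the middle one empty, the end ones with the long and the short stem in either order. Origin: on the counter; z up.
- stem: Long aluminium valve stem, loose, 70 g, 84 mm tall, upright in an end socket. Up its z from the foot: foot 18 mm across (0 to 30 mm; lowest 24 mm in the socket), collar 28 mm across (30 to 54 mm; grip here), thin shaft 13 mm across with chamfered tip (54 to 84 mm). Round: yaw means nothing. Origin: centre of the foot's underside, 44 mm above the counter at the start.
- stem_seat (a point): Point on the long stem's axis 68 mm above the foot's underside: the mouth (origin) of a fully seated cap lies here. Axes as the stem's.
- cap: Brass valve cap, loose, 35 g: a round cup 22 mm across and 20 mm tall standing mouth down on the counter; bore 16 mm wide and 16 mm deep, closed top 4 mm thick. It slips loosely over the stem's shaft (1.5 mm play all round) and then stands 4 mm above the stem's tip. Origin: centre of the mouth; z toward the closed top.
- inspection_camera: Fixed inspection camera: round base 90 mm across, post, grey 50 mm cube head centred 200 mm above the counter, black lens 40 mm across, its face 45 mm from the post axis, looking level along own -x. Origin: on the counter on the post axis; z up.
- view (a point): Viewing point in the air, 120 mm straight in front of the lens face at lens height, 200 mm above the counter: the centre of the stem's foot belongs here. Its z axis is the wanted direction of the stem's z (foot to cap): 30 degrees from vertical, leaning straight away from the camera. Its y axis is level, the same as the camera's y.
- short_stem: Bystander: the short aluminium valve stem, loose, 60 mm tall, in the other end socket; same foot and collar as the long one but only 6 mm of shaft above the collar. Origin: centre of the foot's underside.
- rim_protector: Bystander: silver rim protector, a loose U channel 75 mm long, 22 mm wide, 22 mm high, on the counter between the block and the camera. Origin: centre of its underside; length along y.
- spoke_wrench: Bystander: flat blue steel spoke wrench, loose, 118 mm long, 26 mm wide, 8 mm thick, lying on the counter at the robot's left. Origin: centre of its underside; length along x.

How it is judged:
On the way, in this order (a step that is already met when the one before it is completed fails the run):
1. the cap sits fully down on the long stem, let go, while the stem still stands in its socket (distance between cap and stem_seat below 0.005 m and contact force between the fingers and cap below 0.1 N and height (world z) of stem below 0.05 m and angle between stem's own z axis and vertical below 0.15 rad and distance between stem and block below 0.095 m), for 0.2 s.
2. the capped stem is lifted clear of the block (distance between cap and stem_seat below 0.005 m and height (world z) of stem above 0.085 m and contact force between stem and block below 0.1 N and contact force between the fingers and stem above 1 N), for 0.1 s.
At the end, for the whole second after the job is handed in: The gripper holds the long stem still in the air, touching neither block nor camera: foot within 25 mm of the viewing point, axis within 0.22 rad of the wanted 30 degree lean (foot toward the lens, cap end up), cap still seated (mouth within 5 mm of its seat) (distance between stem and view below 0.025 m and angle between the z axis of stem and the z axis of view, either way round below 0.22 rad and angle between stem's own z axis and vertical below 0.8 rad and distance between cap and stem_seat below 0.005 m and contact force between the fingers and stem above 1 N and contact force between stem and block below 0.1 N and contact force between stem and inspection_camera below 0.1 N and linear speed of stem below 0.02 m/s and angular speed of stem below 0.2 rad/s); the arm keeps its last pose, push and grip.
It fails at once if the camera is touched (contact force between inspection_camera and anything else above 0.5 N).
It fails at once if the short stem is moved more than 25 mm (distance of short_stem from where it was at the start of the episode above 0.025 m).
It fails at once if the rim protector is moved more than 25 mm (distance of rim_protector from where it was at the start of the episode above 0.025 m).
It fails at once if the spoke wrench is moved more than 25 mm (distance of spoke_wrench from where it was at the start of the episode above 0.025 m).
It also fails if it takes over 45 s, if anything falls off the work surface, if the arm or the gripper's body presses on something with over 40 N, if the wrist force passes 120 N, or if a joint passes its speed limit or range.

## Working session

There is one attempt and no reset: what is moved stays moved. The work goes in short steps, Python scripts to look and compute and a tool call to move; the robot and the scene stay as the last step left them, time stands still between calls to the robot, and variables do not carry over. Pictures are saved under pics/ and viewed, at most 10 in all, crops included, and the job is handed in when it is done.

Besides the shell and the picture viewer there is one more tool, called after ">>>" as name(argument=value, ...) on one line, values as JSON. send_rows: Moves the arm, as the interface text tells. Its arguments: {"type":"object","properties":{"targets":{"type":"array"},"force":{"type":"number"}},"required":["targets"]}

```bash
mkdir -p pics; cat > h.py <<'E'
import numpy as np, cv2
from scipy.spatial.transform import Rotation as Ro
from cell import monitor, read_camera, get_calibration, job, robot
def pts(name, d):
    c=get_calibration(name); K=np.array(c['intrinsics']); D=np.array(c['D'])
    v,u=np.mgrid[0:420,0:560]; p=np.stack([u.ravel(),v.ravel()],1).astype(float)[:,None]
    n=cv2.undistortPoints(p,K,D)[:,0]; dd=d.ravel()
    X=np.stack([n[:,0]*dd,-n[:,1]*dd,-dd],1)
    o=np.array(c['orientation'],float)
    R=Ro.from_euler('xyz',o).as_matrix() if o.shape==(3,) else (o if o.shape==(3,3) else None)
    return (X@R.T+np.array(c['origin'])).reshape(420,560,3)
E
python3 - <<'E'
from h import *
print(monitor.observe(), robot.tcp_to_grasp)
for n in('side','top'):
    c=get_calibration(n);print(n,c)
    im,d=read_camera(n); cv2.imwrite(f'pics/{n}0.png',im[...,::-1]); np.savez(f'{n}0.npz',im=im,d=d)
E
```

```text
{'time': 0.0, 'qpos': array([ 1.04199971e+00,  3.42740349e-01,  1.52503138e+00, -2.49092023e-05,
        1.27538673e+00, -1.46008113e-01]), 'qvel': array([ 0.00033265,  0.00039657, -0.00186052,  0.001329  , -0.00228337,
       -0.00107417]), 'joint_efforts': array([ 1.44609068e-03, -4.31259263e+01, -2.44228631e+01,  7.17548607e-02,
        5.58933802e-02, -1.31772795e-04]), 'tool_pos': array([0.19585154, 0.48661145, 0.19873083]), 'tool_rot': array([-3.14004004e+00, -2.04244411e-04,  2.75881127e+00]), 'contact_force': array([ 0.507116  ,  0.21040973, -0.40093337]), 'torque': array([-0.0184313 ,  0.00856746,  0.04681689]), 'grip_force': 0.0, 'opening': 0.09134789489086205} -0.0188
side {'intrinsics': array([[470.28323355,   0.        , 286.09822884],
       [  0.        , 470.28323355, 205.62834438],
       [  0.        ,   0.        ,   1.        ]]), 'D': array([-0.03574327,  0.        ,  0.        ,  0.        ,  0.        ]), 'origin': array([ 0.28730738, -0.91472237,  0.71428765]), 'orientation': array([ 1.04939888, -0.01681811, -0.24558933])}
top {'intrinsics': array([[380.3742608 ,   0.        , 282.09944912],
       [  0.        , 380.3742608 , 215.99942593],
       [  0.        ,   0.        ,   1.        ]]), 'D': array([-0.03867115,  0.        ,  0.        ,  0.        ,  0.        ]), 'origin': array([0.38225104, 0.06973217, 0.91306741]), 'orientation': array([ 0.19698608,  0.01868794, -1.57529738])}
```

View pics/top0.png

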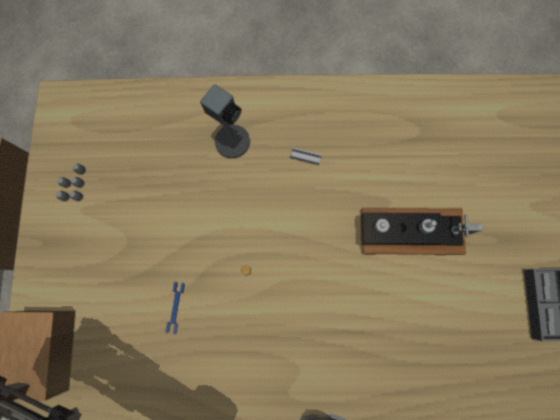

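View pics/side0.png

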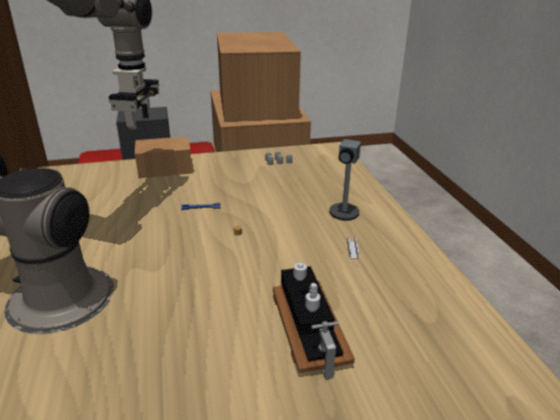

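The top view shows the cap at (246,270), the long stem at (428,226) beside the clamp at (470,229), the short stem at (382,226), and the inspection camera base at (232,141) with its head at (218,100) facing lower right. The side view shows the long stem at (312,297), the cap at (237,230) and the camera head at (348,152).

The moves can't tilt the tool. I'll get the 30° lean by pivoting the stem between the pads, pushing its foot against the block's side.

```bash
python3 - <<'E'
from h import *
P={};I={}
for n in('side','top'):
    z=np.load(f'{n}0.npz'); P[n]=pts(n,z['d']); I[n]=z['im'].astype(int)
def stat(t,p): 
    if len(p): print(t,len(p),'mean',p.mean(0).round(4),'min',p.min(0).round(4),'max',p.max(0).round(4))
def win(n,u0,u1,v0,v1,zlo,zhi):
    p=P[n][v0:v1,u0:u1].reshape(-1,3); return p[(p[:,2]>zlo)&(p[:,2]<zhi)]
print('table z',P['top'][300,300],P['side'][300,200])
for n,w in(('top',(236,256,260,280)),('side',(228,246,220,240))):
    stat(n+' cap top',win(n,*w,.014,.03))
    im=I[n][w[2]:w[3],w[0]:w[1]]; m=(im[...,0]-im[...,2]>90); p=P[n][w[2]:w[3],w[0]:w[1]]; stat(n+' capcol',p[m])
for n,w in(('top',(415,442,212,240)),('side',(300,325,278,312))):
    stat(n+' stemtip',win(n,*w,.12,.14)); stat(n+' collar',win(n,*w,.09,.103)); 
for n,w in(('top',(370,395,212,240)),('side',(288,310,260,282))):
    stat(n+' short',win(n,*w,.085,.11))
p=win('top',350,450,200,260,.06,.075); q=p[:,:2].astype(np.float32); print('blocktop',cv2.minAreaRect(q),len(p))
p=win('top',350,480,200,265,.008,.03); print('board',cv2.minAreaRect(p[:,:2].astype(np.float32)),p[:,2].mean())
p=win('top',205,260,120,165,.004,.03); print('cambase',cv2.minEnclosingCircle(p[:,:2].astype(np.float32)),np.median(p[:,2]))
p=win('side',325,365,200,222,.006,.03); print('cambase s',cv2.minEnclosingCircle(p[:,:2].astype(np.float32)),np.median(p[:,2]))
p=win('top',195,245,80,130,.218,.235); print('headtop',cv2.minAreaRect(p[:,:2].astype(np.float32)),len(p))
p=win('side',335,365,135,170,.217,.235); print('headtop s',cv2.minAreaRect(p[:,:2].astype(np.float32)),len(p))
p=win('top',195,250,80,130,.17,.215); dk=p; print('below',p.min(0),p.max(0))
stat('rim',win('top',285,325,145,168,.01,.03))
im=cv2.imread('pics/top0.png')[75:165,190:260]; im2=cv2.imread('pics/side0.png')[130:220,320:375]
a=cv2.resize(im,None,fx=6,fy=6,interpolation=3);b=cv2.resize(im2,None,fx=6,fy=6,interpolation=3)
cv2.imwrite('pics/c.png',np.hstack([a,b])[:600,:800])
E
```

```text
table z [ 0.36315117  0.04482559 -0.00118383] [ 0.30777748 -0.08547104  0.00135082]
top cap top 76 mean [0.434  0.171  0.0204] min [0.4234 0.1609 0.0165] max [0.4446 0.1824 0.024 ]
top capcol 1 mean [0.4351 0.1753 0.0194] min [0.4351 0.1753 0.0194] max [0.4351 0.1753 0.0194]
side cap top 37 mean [0.4336 0.1665 0.0189] min [0.4234 0.1558 0.0157] max [0.444  0.179  0.0231]
side capcol 12 mean [0.4327 0.17   0.0191] min [0.4268 0.1634 0.0179] max [0.4378 0.1772 0.0202]
top stemtip 36 mean [ 0.5225 -0.2324  0.1271] min [ 0.5174 -0.2397  0.1226] max [ 0.5282 -0.2275  0.1302]
top collar 94 mean [ 0.5211 -0.2295  0.0975] min [ 0.5092 -0.2457  0.0901] max [ 0.5361 -0.2194  0.1024]
side stemtip 36 mean [ 0.5223 -0.238   0.1251] min [ 0.5172 -0.2429  0.1202] max [ 0.529  -0.2299  0.13  ]
side collar 111 mean [ 0.521  -0.2411  0.0962] min [ 0.5096 -0.2503  0.09  ] max [ 0.5356 -0.2231  0.102 ]
top short 147 mean [ 0.5236 -0.1311  0.0983] min [ 0.511  -0.1456  0.0855] max [ 0.5368 -0.1186  0.1073]
side short 133 mean [ 0.5232 -0.1407  0.0954] min [ 0.5107 -0.1508  0.0851] max [ 0.5379 -0.1242  0
[... 159 characters left out ...]
.22776715457439423), (0.2614588141441345, 0.10893458873033524), 88.89147186279297) 0.027658210586924345
cambase ((0.7605355381965637, 0.2086009830236435), 0.08736716210842133) 0.012212325876601926
cambase s ((0.7605521082878113, 0.2087438702583313), 0.04915788397192955) 0.011577264649590802
headtop ((0.7520805597305298, 0.20397433638572693), (0.07059319317340851, 0.05051127076148987), 54.62766647338867) 686
headtop s ((0.7532622218132019, 0.2009366899728775), (0.07488149404525757, 0.04828238859772682), 48.817874908447266) 182
below [0.71670162 0.16517375 0.17810365] [0.76309389 0.24585959 0.21498319]
rim 161 mean [0.712  0.0263 0.0184] min [ 0.6929 -0.0118  0.0101] max [0.7325 0.0629 0.0258]
```

View pics/c.png

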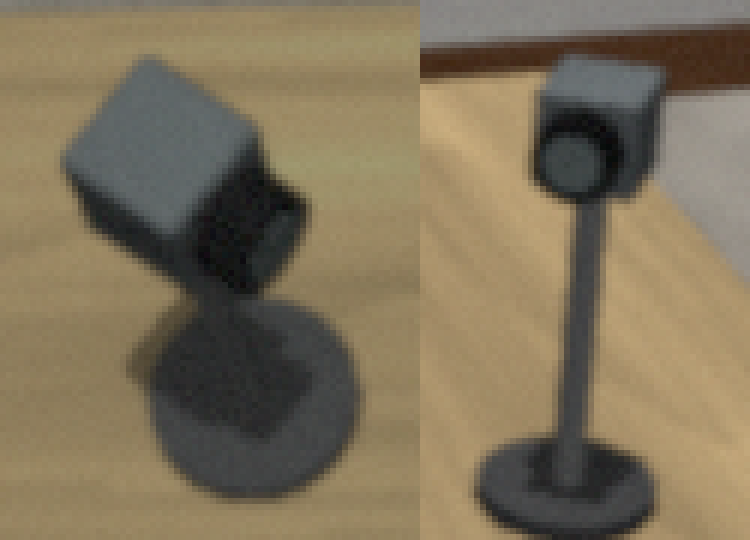

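The crops show the head-top corners at (215,84), (234,97), (218,115) and (201,101) in the top image, with the lens facing lower right. The next step casts these onto z=0.225.

```bash
cat >> h.py <<'E'
def ray(name,uv,z):
    c=get_calibration(name)
    n=cv2.undistortPoints(np.array(uv,float).reshape(-1,1,2),np.array(c['intrinsics']),np.array(c['D']))[:,0]
    R=Ro.from_euler('xyz',c['orientation']).as_matrix(); o=np.array(c['origin'])
    d=np.c_[n[:,0],-n[:,1],-np.ones(len(n))]@R.T
    return o+d*((z-o[2])/d[:,2])[:,None]
def proj(name,X):
    c=get_calibration(name);R=Ro.from_euler('xyz',c['orientation']).as_matrix()
    q=(np.atleast_2d(X)-c['origin'])@R*[1,-1,-1]
    return cv2.projectPoints(q,np.zeros(3),np.zeros(3),np.array(c['intrinsics']),np.array(c['D']))[0][:,0]
E
python3 - <<'E'
from h import *
c=ray('top',[(214.7,84.2),(233.7,96.7),(218.3,114.7),(200.8,101.3)],.225)
print(c.round(4),'ctr',c.mean(0)); e=lambda a,b:(np.degrees(np.arctan2(*(c[b]-c[a])[[1,0]])),np.linalg.norm(c[b]-c[a]))
for a,b in((0,1),(3,2),(0,3),(1,2)): print(a,b,e(a,b))
z=np.load('top0.npz');P=pts('top',z['d'])[80:130,195:240].reshape(-1,3); p=P[(P[:,2]>.221)&(P[:,2]<.235)]
print(cv2.minAreaRect(p[:,:2].astype(np.float32)))
z=np.load('side0.npz');P=pts('side',z['d'])[135:170,335:365].reshape(-1,3); p=P[(P[:,2]>.17)&(P[:,2]<.222)]
# face normal fit in side view (front face pixels)
# planes: lens disc pixels
P=pts('side',z['d'])[149:161,342:352].reshape(-1,3); P=P[P[:,2]>.17]; m=P.mean(0); u,s,v=np.linalg.svd(P-m); print('lens',m,v[2],s)
for n,w in(('top',(232,260,256,284)),('side',(224,250,216,244))):
    im=np.load(f'{n}0.npz')['im'].astype(int)[w[2]:w[3],w[0]:w[1]]
    hsv=cv2.cvtColor(im.astype(np.uint8),cv2.COLOR_RGB2HSV).astype(int); bg=np.median(hsv.reshape(-1,3),0)
    m=(hsv[...,1]>bg[1]+40); v,u=np.nonzero(m); uv=(u.mean()+w[0],v.mean()+w[2]); print(n,bg,len(u),uv,ray(n,uv,.015))
E
```

```text
[[0.7898 0.2157 0.225 ]
 [0.7616 0.1769 0.225 ]
 [0.7235 0.2063 0.225 ]
 [0.7529 0.2422 0.225 ]] ctr [0.75695694 0.21026697 0.225     ]
0 1 (np.float64(-125.95986631838406), np.float64(0.047999142104886386))
3 2 (np.float64(-129.3984883034507), np.float64(0.04637821024356769))
0 3 (np.float64(144.38561653995515), np.float64(0.04541816170764142))
1 2 (np.float64(142.3400697760254), np.float64(0.04822029177644192))
((0.7524408102035522, 0.204481840133667), (0.06934839487075806, 0.05051127076148987), 54.62766647338867)
lens [0.7289533  0.15560059 0.21515636] [ 0.93381628 -0.34976318  0.0751856 ] [1.79895561 0.10069165 0.08377142]
top [ 20.  90. 155.] 52 (np.float64(245.57692307692307), np.float64(269.9230769230769)) [[0.4331568  0.17207761 0.015     ]]
side [ 19.  95. 174.] 48 (np.float64(237.3125), np.float64(229.89583333333334)) [[0.43212421 0.16295055 0.015     ]]
```

```bash
cat >> h.py <<'E'
def go(p,yawdeg):
    s=monitor.observe();R=Ro.from_euler('xyz',s['tool_rot']).as_matrix();y=np.degrees(s['tool_rot'][2])
    sp=-((yawdeg-y+180)%360-180)
    print('t',round(s['time'],2),'tcp',s['tool_pos'].round(4),'rpy',np.degrees(s['tool_rot']).round(2),'q',s['qpos'].round(2))
    print('shift cm',(R.T@(np.array(p)-s['tool_pos'])*100).round(2),'spin',round(sp,2))
E
python3 -c "
from h import *
go([.434,.169,.09],180)"
```

```text
t 0.1 tcp [0.1959 0.4867 0.1988] rpy [-1.7993e+02 -1.0000e-02  1.5807e+02] q [ 1.04  0.34  1.52  0.    1.28 -0.15]
shift cm [-33.96 -20.56  10.9 ] spin -21.93
```

>>> send_rows(targets=[{"translation": [-4,-2.4,1],"spin": -8,"jaw": 0.6},{"translation": [-8,-4.8,2],"spin": -16,"jaw": 0.6},{"translation": [-12,-7.3,3.5],"spin": -21.9,"jaw": 0.6},{"translation": [-16,-9.7,5],"spin": -21.9,"jaw": 0.6},{"translation": [-20,-12.1,6],"spin": -21.9,"jaw": 0.6}], force=20)

```text
time: 0.6
tool_pos: [0.3366, 0.2983, 0.1384]
tool_rot: [-3.141, -0.001, -3.141]
contact_force: [0.3, 1.1, 0.1]
opening: 0.0578
grip_force: 0.0
```

```bash
python3 -c "
from h import *
go([.434,.169,.06],180)"
```

```text
t 0.6 tcp [0.3366 0.2983 0.1384] rpy [-1.7997e+02 -5.0000e-02 -1.7998e+02] q [ 0.55  0.27  1.81  0.    1.06 -1.02]
shift cm [ -9.74 -12.93   7.84] spin 0.02
```

>>> send_rows(targets=[{"translation": [-2.5,-3.3,2],"spin": 0,"jaw": 0.6},{"translation": [-5,-6.6,4],"spin": 0,"jaw": 0.6},{"translation": [-7.5,-9.9,6],"spin": 0,"jaw": 0.6},{"translation": [-9.7,-12.9,7.8],"spin": 0,"jaw": 0.6},{"translation": [-9.7,-12.9,7.8],"spin": 0,"jaw": 0.6}])

```text
time: 1.1
tool_pos: [0.4343, 0.1677, 0.0592]
tool_rot: [-3.14, -0.003, 3.136]
contact_force: [-0.2, -0.7, -0.3]
opening: 0.0551
grip_force: 0.0
```

```bash
python3 - <<'E'
from h import *
go([.434,.169,.004],180)
for n,(u0,u1,v0,v1) in(('side',(190,290,150,250)),('top',(200,300,220,320))):
    im,d=read_camera(n); np.savez(n+'1.npz',im=im,d=d)
    a=cv2.resize(im[v0:v1,u0:u1],None,fx=4,fy=4,interpolation=3)[...,::-1]
    if n=='side': A=a
cv2.imwrite('pics/d.png',np.hstack([A,a]))
E
```

```text
t 1.1 tcp [0.4343 0.1677 0.0592] rpy [-1.7992e+02 -1.7000e-01  1.7970e+02] q [ 0.2   0.41  1.87 -0.    0.87 -1.36]
shift cm [0.01 0.14 5.52] spin -0.3
```

View pics/d.png

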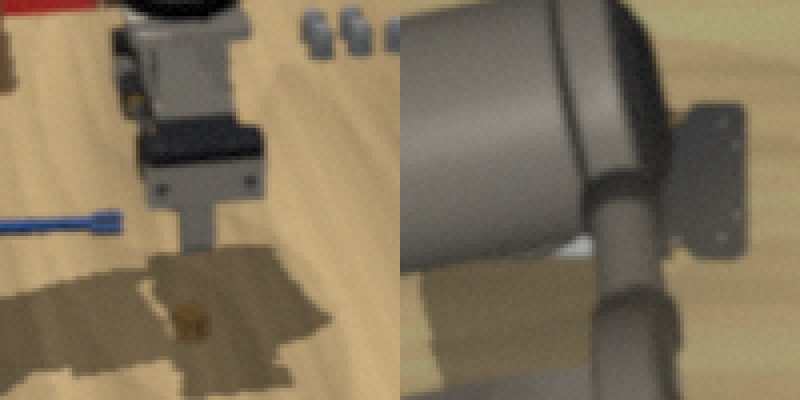

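The side view shows the near finger tip at about (239,212), in line with the cap at (237,230). The arm hides the cap in the top view. I'll descend and grip.

>>> send_rows(targets=[{"translation": [0,0.1,2.8],"spin": 0,"jaw": 0.6},{"translation": [0,0.1,5.4],"spin": 0,"jaw": 0.6},{"translation": [0,0.1,5.4],"spin": 0,"jaw": 0.1},{"translation": [0,0.1,5.4],"spin": 0,"jaw": 0.1},{"translation": [0,0.1,5.4],"spin": 0,"jaw": 0.1}], force=15)

```text
time: 1.7
tool_pos: [0.434, 0.1729, 0.0088]
tool_rot: [3.141, 0.002, -3.141]
contact_force: [0.2, 0.4, -0.1]
opening: 0.0355
grip_force: 0.0
```

```bash
python3 - <<'E'
from h import *
go([.434,.169,.16],180)
print(monitor.observe()['opening'],monitor.observe()['grip_force'])
E
```

```text
t 1.7 tcp [0.434  0.1729 0.0088] rpy [ 1.7996e+02  1.3000e-01 -1.7997e+02] q [ 0.21  0.5   1.91  0.    0.73 -1.36]
shift cm [ -0.03  -0.38 -15.12] spin 0.03
0.0355302580021573 0.0
```

>>> send_rows(targets=[{"translation": [0,0,0.3],"spin": 0,"jaw": 0.1},{"translation": [0,0,0.3],"spin": 0,"jaw": 0.1},{"translation": [0,0,0.3],"spin": 0,"jaw": 0.1},{"translation": [0,0,0.3],"spin": 0,"jaw": 0.1},{"translation": [0,0,0.3],"spin": 0,"jaw": 0.1}])

```text
time: 2.2
tool_pos: [0.4334, 0.172, 0.0045]
tool_rot: [3.141, 0.0, 3.141]
contact_force: [0.4, -0.8, -0.3]
opening: 0.0091
grip_force: 0.0
```

```bash
python3 - <<'E'
from h import *
go([.434,.169,.16],180)
for i in range(3): read_camera('top'); s=monitor.observe(); print(s['tool_pos'],s['opening'],s['grip_force'],s['contact_force'])
E
```

```text
t 2.2 tcp [0.4334 0.172  0.0045] rpy [1.7999e+02 1.0000e-02 1.7996e+02] q [ 0.21  0.5   1.92  0.    0.72 -1.36]
shift cm [ -0.06  -0.3  -15.55] spin -0.04
[0.43340781 0.17199632 0.00449261] 0.009143978578175884 0.0 [-1.02999078  0.06755237 -0.13855902]
[0.43337575 0.17200411 0.00443847] 0.009253442285069132 0.0 [-0.06903078 -0.2698653  -0.46945737]
[0.43337017 0.17202484 0.00443866] 0.008944098729126881 0.0 [ 0.15764758 -0.39039396  0.18093331]
```

```bash
python3 - <<'E'
from h import *
im,d=read_camera('side'); np.savez('side2.npz',im=im,d=d)
cv2.imwrite('pics/e.png',cv2.resize(im[180:280,180:300],None,fx=6,fy=6,interpolation=3)[...,::-1])
print(proj('side',[[.4334,.172,.0045],[.4334,.172,.0245]]))
E
```

```text
[[237.39294669 231.30372903]
 [237.13691596 225.17178781]]
```

View pics/e.png

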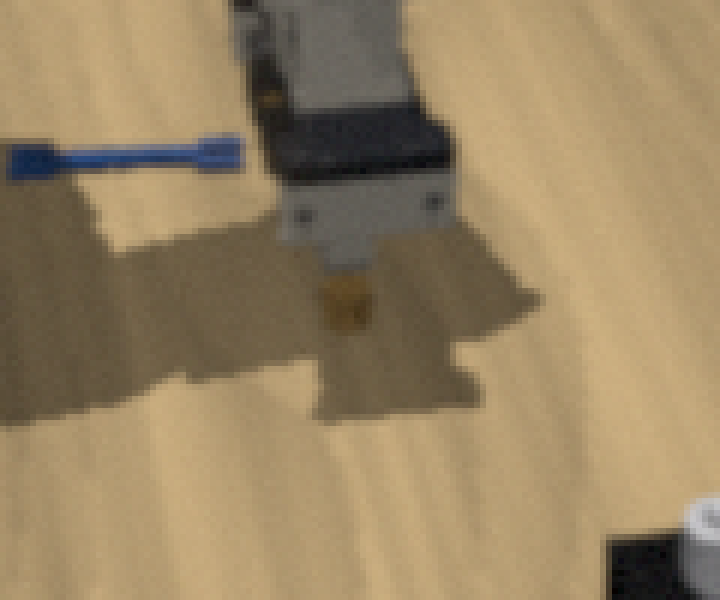

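The cap is unmoved at (237,230). The finger, whose bottom edge is at about (238,225), appears behind or above it. I'll use depth to see where the finger really is.

```bash
python3 - <<'E'
from h import *
for k in ('1','2'):
    z=np.load(f'side{k}.npz');P=pts('side',z['d'])
    for v in range(206,238,2): print(k,v,P[v,236].round(3),P[v,240].round(3),z['im'][v,238])
E
```

```text
1 206 [0.426 0.121 0.115] [0.436 0.122 0.113] [100  95  89]
1 208 [0.425 0.121 0.109] [0.436 0.123 0.107] [95 91 86]
1 210 [0.425 0.123 0.102] [0.435 0.12  0.102] [95 91 83]
1 212 [0.426 0.131 0.091] [0.437 0.135 0.087] [78 76 67]
1 214 [0.445 0.27  0.001] [0.456 0.267 0.002] [103  89  65]
1 216 [ 0.443  0.261 -0.   ] [0.454 0.257 0.001] [104  90  66]
1 218 [ 0.442  0.251 -0.001] [ 0.453  0.251 -0.002] [98 83 64]
1 220 [0.44  0.237 0.001] [0.451 0.236 0.   ] [97 82 60]
1 222 [ 0.438  0.23  -0.001] [ 0.45   0.228 -0.002] [100  86  64]
1 224 [0.436 0.216 0.001] [ 0.448  0.219 -0.002] [97 83 58]
1 226 [0.431 0.178 0.018] [0.442 0.177 0.018] [101  79  48]
1 228 [0.43  0.169 0.018] [0.44  0.163 0.02 ] [95 71 39]
1 230 [0.428 0.16  0.017] [0.439 0.162 0.014] [85 64 35]
1 232 [0.429 0.165 0.007] [0.439 0.159 0.01 ] [83 63 34]
1 234 [0.428 0.16  0.004] [0.439 0.161 0.002] [89 69 37]
1 236 [ 0.427  0.16  -0.002] [ 0.438  0.156 -0.002] [104  88  63]
2 206 [0.42  0.077 0.14 ] [0.429 0.073 0.141] [32 32 37]
2 208 [0.42  0.076 0.135] [0.429 0.076 0.134] [15 18 17]
2 210 [0.419 0.074 0.131] [0.43  0.081 0.125] [79 76 71]
2 212 [0.419 0.077 0.123] [0.429 0.078 0.121] [99 94 89]
2 214 [0.42  0.083 0.114] [0.43  0.088 0.11 ] [98 96 89]
2 216 [0.42  0.086 0.107] [0.43  0.084 0.106] [96 94 87]
2 218 [0.42  0.086 0.1  ] [0.43  0.085 0.1  ] [98 93 86]
2 220 [0.428 0.15  0.055] [0.438 0.148 0.055] [96 94 85]
2 222 [0.428 0.151 0.048] [0.439 0.153 0.046] [96 91 84]
2 224 [0.428 0.154 0.04 ] [0.439 0.156 0.037] [82 76 69]
2 226 [0.431 0.175 0.02 ] [0.442 0.174 0.019] [92 72 42]
2 228 [0.429 0.164 0.021] [0.439 0.161 0.021] [96 73 41]
2 230 [0.428 0.16  0.017] [0.439 0.161 0.015] [84 65 35]
2 232 [0.428 0.161 0.01 ] [0.439 0.162 0.008] [85 65 38]
2 234 [0.428 0.161 0.003] [0.439 0.16  0.002] [90 70 41]
2 236 [0.426 0.152 0.003] [ 0.438  0.159 -0.003] [108  93  68]
```

Depth puts the real fingertips about 31 mm above the reported TCP, consistently in both shots (0.090 against 0.059, and 0.036 against 0.0045). The fingers closed above the cap, which hasn't moved. I'll allow for this offset, reopen and lower further.

>>> send_rows(targets=[{"translation": [0,0,0],"spin": 0,"jaw": 0.6},{"translation": [0,0,0],"spin": 0,"jaw": 0.6},{"translation": [0,-0.2,0],"spin": 0,"jaw": 0.6},{"translation": [0,-0.3,0],"spin": 0,"jaw": 0.6},{"translation": [0,-0.3,0],"spin": 0,"jaw": 0.6}])

```text
time: 2.9
tool_pos: [0.4334, 0.1689, 0.0044]
tool_rot: [3.142, 0.0, 3.141]
contact_force: [0.1, 0.0, -0.3]
opening: 0.0444
grip_force: 0.0
```

>>> send_rows(targets=[{"translation": [0,0,0.8],"spin": 0,"jaw": 0.6},{"translation": [0,0,1.5],"spin": 0,"jaw": 0.6},{"translation": [0,0,2.0],"spin": 0,"jaw": 0.6},{"translation": [0,0,2.3],"spin": 0,"jaw": 0.6},{"translation": [0,0,2.3],"spin": 0,"jaw": 0.6}])

```text
time: 3.4
tool_pos: [0.4329, 0.169, -0.0192]
tool_rot: [-3.141, -0.001, 3.141]
contact_force: [-0.0, -0.3, -0.1]
opening: 0.055
grip_force: 0.0
```

```bash
python3 - <<'E'
from h import *
go([.434,.169,.16],180)
im,d=read_camera('side'); P=pts('side',d)
for v in range(214,244,2): print(v,P[v,234].round(3),P[v,238].round(3),P[v,242].round(3),im[v,238])
E
```

```text
t 3.4 tcp [ 0.4329  0.169  -0.0192] rpy [-1.7999e+02 -7.0000e-02  1.7997e+02] q [ 0.21  0.55  1.94  0.    0.66 -1.36]
shift cm [ -0.09  -0.   -17.92] spin -0.03
214 [0.414 0.08  0.116] [0.424 0.078 0.117] [0.433 0.074 0.118] [41 38 42]
216 [0.414 0.075 0.114] [0.423 0.075 0.113] [0.433 0.074 0.112] [24 27 30]
218 [0.413 0.073 0.109] [0.423 0.07  0.11 ] [0.433 0.074 0.106] [44 40 41]
220 [0.413 0.074 0.103] [0.423 0.072 0.103] [0.433 0.072 0.101] [98 96 90]
222 [0.414 0.082 0.092] [0.424 0.083 0.09 ] [0.433 0.079 0.091] [98 96 88]
224 [0.413 0.078 0.088] [0.423 0.081 0.085] [0.434 0.082 0.084] [99 96 86]
226 [0.413 0.078 0.083] [0.423 0.081 0.08 ] [0.433 0.081 0.078] [100  95  89]
228 [0.413 0.079 0.076] [0.429 0.122 0.047] [0.439 0.122 0.046] [98 93 87]
230 [0.424 0.171 0.01 ] [0.429 0.123 0.04 ] [0.439 0.12  0.041] [95 94 85]
232 [0.423 0.167 0.007] [0.428 0.122 0.035] [0.439 0.12  0.034] [98 95 89]
234 [ 0.424  0.171 -0.002] [0.428 0.119 0.03 ] [0.439 0.121 0.027] [97 92 84]
236 [ 0.422  0.159 -0.001] [0.428 0.122 0.022] [0.439 0.129 0.016] [87 84 76]
238 [0.42  0.145 0.002] [ 0.431  0.146 -0.   ] [ 0.441  0.144 -0.   ] [99 87 66]
240 [ 0.419  0.142 -0.003] [ 0.43   0.138 -0.002] [ 0.44   0.136 -0.001] [108  93  68]
242 [0.417 0.128 0.001] [0.428 0.126 0.   ] [ 0.438  0.126 -0.002] [106  91  65]
```

>>> send_rows(targets=[{"translation": [0,0,0.5],"spin": 0,"jaw": 0.6},{"translation": [0,0,0.8],"spin": 0,"jaw": 0.6},{"translation": [0,0,0.8],"spin": 0,"jaw": 0.1},{"translation": [0,0,0.8],"spin": 0,"jaw": 0.1},{"translation": [0,0,0.8],"spin": 0,"jaw": 0.1}])

```text
time: 3.95
tool_pos: [0.4333, 0.169, -0.0266]
tool_rot: [3.142, -0.0, 3.141]
contact_force: [0.8, -0.1, -0.0]
opening: 0.0355
grip_force: 0.0
```

>>> send_rows(targets=[{"translation": [0,0,0],"spin": 0,"jaw": 0.1},{"translation": [0,0,0],"spin": 0,"jaw": 0.1},{"translation": [0,0,0],"spin": 0,"jaw": 0.1},{"translation": [0,0,0],"spin": 0,"jaw": 0.1},{"translation": [0,0,0],"spin": 0,"jaw": 0.1}])

```text
time: 4.45
tool_pos: [0.4334, 0.1691, -0.0265]
tool_rot: [3.141, 0.0, 3.141]
contact_force: [0.1, 0.4, 0.9]
opening: 0.0216
grip_force: 15.0
```

Gripped: the opening is 21.6 mm, so the cap mouth is at reported z + 0.0265. Next I'll lift and carry it over.

>>> send_rows(targets=[{"translation": [0,0,-3],"spin": 0,"jaw": 0.1},{"translation": [0,0,-7.5],"spin": 0,"jaw": 0.1},{"translation": [-1,-1,-12],"spin": 0,"jaw": 0.1},{"translation": [-2,-5,-14.5],"spin": 0,"jaw": 0.1},{"translation": [-3,-9,-16.5],"spin": 0,"jaw": 0.1}])

```text
time: 4.95
tool_pos: [0.4641, 0.0785, 0.1406]
tool_rot: [3.142, 0.003, -3.14]
contact_force: [0.7, -0.2, -0.2]
opening: 0.0216
grip_force: 15.0
```

>>> send_rows(targets=[{"translation": [-1.2,-4.5,0],"spin": 0,"jaw": 0.1},{"translation": [-2.4,-9,0],"spin": 0,"jaw": 0.1},{"translation": [-3.6,-13.5,0],"spin": 0,"jaw": 0.1},{"translation": [-4.8,-18,0],"spin": 0,"jaw": 0.1},{"translation": [-5.4,-22.5,0],"spin": 0,"jaw": 0.1}])

```text
time: 5.45
tool_pos: [0.5176, -0.148, 0.1383]
tool_rot: [3.142, 0.0, 3.141]
contact_force: [0.6, -0.3, -0.1]
opening: 0.0214
grip_force: 15.0
```

>>> send_rows(targets=[{"translation": [-0.2,-4,0],"spin": 0,"jaw": 0.1},{"translation": [-0.5,-8.0,0],"spin": 0,"jaw": 0.1},{"translation": [-0.5,-8.9,0],"spin": 0,"jaw": 0.1},{"translation": [-0.5,-8.9,0],"spin": 0,"jaw": 0.1},{"translation": [-0.5,-8.9,0],"spin": 0,"jaw": 0.1}])

```text
time: 5.95
tool_pos: [0.5217, -0.2339, 0.1381]
tool_rot: [3.14, -0.001, 3.141]
contact_force: [0.0, 0.9, -0.9]
opening: 0.0221
grip_force: 15.0
```

```bash
python3 - <<'E'
from h import *
go([.5225,-.235,.13],180)
im,d=read_camera('side'); np.savez('side3.npz',im=im,d=d)
a=cv2.resize(im[230:330,270:350],None,fx=6,fy=6,interpolation=3)[...,::-1]
cv2.imwrite('pics/f.png',a)
E
```

```text
t 5.95 tcp [ 0.5217 -0.2339  0.1381] rpy [ 1.7993e+02 -5.0000e-02  1.7997e+02] q [-0.56  0.48  1.48  0.    1.18 -2.13]
shift cm [-0.08 -0.11  0.81] spin -0.03
```

View pics/f.png

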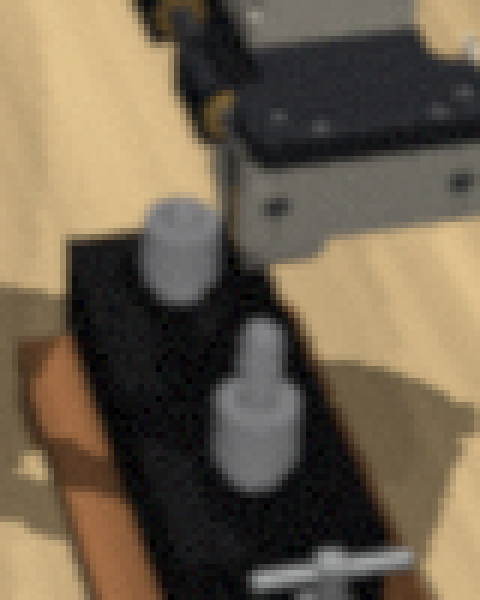

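The stem tip is at px (314,284), but the gripper's lower plate is up and right of it, with no fingers or cap visible in the crop. I need a wider view.

```bash
python3 - <<'E'
from h import *
z=np.load('side3.npz');im=z['im'];P=pts('side',z['d'])
a=cv2.resize(im[180:330,260:420],None,fx=4,fy=4,interpolation=3)[...,::-1]
cv2.imwrite('pics/g.png',a)
print(proj('side',[[.5217,-.2339,.138],[.5217,-.2339,.168]]))
for u in range(310,360,6): print(u,[P[v,u].round(3).tolist() for v in (255,262,268,272)])
E
```

```text
[[313.02522997 279.60443268]
 [313.74722929 267.19733999]]
310 [[0.485, -0.317, 0.261], [0.486, -0.317, 0.247], [0.486, -0.319, 0.236], [0.551, -0.124, 0.068]]
316 [[0.491, -0.331, 0.27], [0.495, -0.321, 0.248], [0.496, -0.319, 0.234], [0.517, -0.262, 0.179]]
322 [[0.501, -0.331, 0.268], [0.505, -0.322, 0.247], [0.506, -0.322, 0.235], [0.529, -0.261, 0.176]]
328 [[0.512, -0.33, 0.266], [0.517, -0.32, 0.244], [0.516, -0.323, 0.234], [0.623, -0.05, -0.001]]
334 [[0.522, -0.33, 0.264], [0.527, -0.322, 0.243], [0.641, -0.041, 0.002], [0.638, -0.052, -0.002]]
340 [[0.533, -0.329, 0.262], [0.537, -0.322, 0.242], [0.657, -0.041, -0.001], [0.652, -0.057, -0.001]]
346 [[0.545, -0.327, 0.259], [0.548, -0.321, 0.239], [0.672, -0.045, -0.001], [0.666, -0.059, -0.002]]
352 [[0.555, -0.328, 0.257], [0.694, -0.028, 0.002], [0.686, -0.048, -0.001], [0.679, -0.066, 0.002]]
358 [[0.715, -0.014, 0.01], [0.71, -0.028, -0.001], [0.701, -0.052, -0.0], [0.695, -0.067, -0.0]]
```

View pics/g.png

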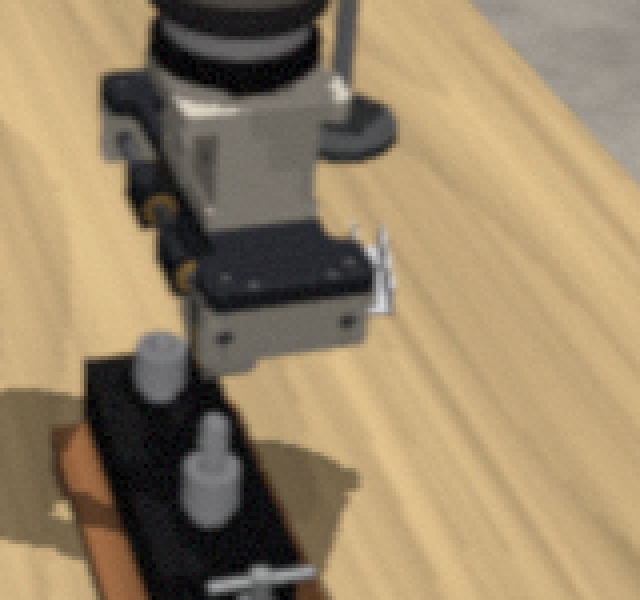

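The fingertip bottom is at about px (319,273), or z≈0.172 by depth. That agrees with the 31 mm offset, and the cap is still gripped (22 mm, 15 N). I'll align and lower to just above the stem tip, then check both views.

>>> send_rows(targets=[{"translation": [-0.05,-0.15,0.7],"spin": 0,"jaw": 0.1},{"translation": [-0.05,-0.15,1.5],"spin": 0,"jaw": 0.1},{"translation": [-0.05,-0.15,2.3],"spin": 0,"jaw": 0.1},{"translation": [-0.05,-0.15,2.8],"spin": 0,"jaw": 0.1},{"translation": [-0.05,-0.15,2.8],"spin": 0,"jaw": 0.1}])

```text
time: 6.5
tool_pos: [0.5221, -0.236, 0.1092]
tool_rot: [3.14, -0.002, 3.141]
contact_force: [-0.2, -0.1, -1.2]
opening: 0.0222
grip_force: 15.0
```

```bash
python3 - <<'E'
from h import *
go([.5223,-.2355,.0855],180)
im,d=read_camera('side'); P=pts('side',d)
it,dt=read_camera('top'); 
a=cv2.resize(im[250:325,280:355],None,fx=8,fy=8,interpolation=3)[...,::-1]
b=cv2.resize(it[190:265,390:415+0],None,fx=8,fy=8,interpolation=3)[...,::-1]
cv2.imwrite('pics/hh.png',np.hstack([a,b]))
for v in (276,278,280,282,284,286,288,292): 
    r=P[v]; m=(r[:,1]<-.2)&(r[:,1]>-.28)&(r[:,2]>.05)&(abs(r[:,0]-.52)<.03); 
    u=np.nonzero(m)[0]; print(v,u.min() if len(u) else 0,u.max() if len(u) else 0,r[m].mean(0).round(4))
E
```

```text
t 6.5 tcp [ 0.5221 -0.236   0.1092] rpy [ 1.7993e+02 -1.0000e-01  1.7998e+02] q [-0.56  0.51  1.51  0.    1.12 -2.13]
shift cm [-0.03  0.05  2.37] spin -0.02
276 307 309 [ 0.5127 -0.2291  0.1447]
278 307 309 [ 0.513  -0.2289  0.1396]
280 0 0 [nan nan nan]
282 0 0 [nan nan nan]
284 322 323 [ 0.5302 -0.2649  0.1504]
286 311 317 [ 0.5163 -0.2573  0.142 ]
288 310 316 [ 0.5208 -0.2392  0.1216]
292 310 316 [ 0.5214 -0.239   0.1113]<stdin>:10: RuntimeWarning: Mean of empty slice.
  ret = um.true_divide(
```

View pics/hh.png

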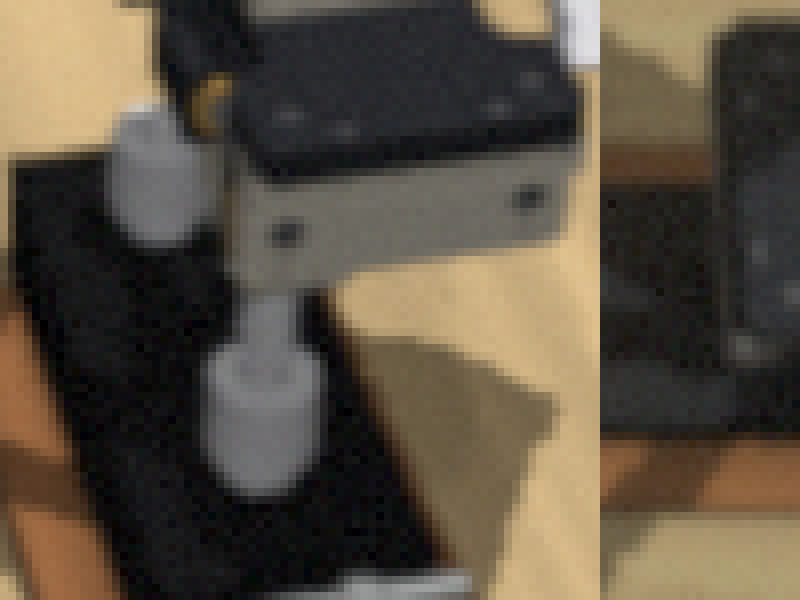

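The near finger spans u≈309–322 (x≈0.5215) over the shaft centred at u≈314 (x≈0.521), so it is aligned. I'll descend in small steps and watch the force.

>>> send_rows(targets=[{"translation": [0,0,0.3],"spin": 0,"jaw": 0.1},{"translation": [0,0,0.6],"spin": 0,"jaw": 0.1},{"translation": [0,0,0.9],"spin": 0,"jaw": 0.1},{"translation": [0,0,1.1],"spin": 0,"jaw": 0.1},{"translation": [0,0,1.1],"spin": 0,"jaw": 0.1}])

```text
time: 7.1
tool_pos: [0.5224, -0.2364, 0.099]
tool_rot: [3.141, -0.001, 3.141]
contact_force: [0.5, 0.4, -0.2]
opening: 0.0218
grip_force: 15.0
```

>>> send_rows(targets=[{"translation": [0,0,0.2],"spin": 0,"jaw": 0.1},{"translation": [0,0,0.4],"spin": 0,"jaw": 0.1},{"translation": [0,0,0.6],"spin": 0,"jaw": 0.1},{"translation": [0,0,0.8],"spin": 0,"jaw": 0.1},{"translation": [0,0,0.8],"spin": 0,"jaw": 0.1}])

```text
time: 7.6
tool_pos: [0.5224, -0.2364, 0.091]
tool_rot: [3.141, -0.0, 3.141]
contact_force: [-0.0, -0.6, -1.5]
opening: 0.0216
grip_force: 15.0
```

>>> send_rows(targets=[{"translation": [0,0,0.2],"spin": 0,"jaw": 0.1},{"translation": [0,0,0.4],"spin": 0,"jaw": 0.1},{"translation": [0,0,0.5],"spin": 0,"jaw": 0.1},{"translation": [0,0,0.55],"spin": 0,"jaw": 0.1},{"translation": [0,0,0.55],"spin": 0,"jaw": 0.1}])

```text
time: 8.1
tool_pos: [0.5226, -0.2365, 0.0858]
tool_rot: [3.142, -0.0, 3.141]
contact_force: [-0.1, -0.1, -0.5]
opening: 0.0218
grip_force: 15.0
```

>>> send_rows(targets=[{"translation": [0,0,0],"spin": 0,"jaw": 0.45},{"translation": [0,0,0],"spin": 0,"jaw": 0.45},{"translation": [0,0,0],"spin": 0,"jaw": 0.45},{"translation": [0,0,0],"spin": 0,"jaw": 0.45},{"translation": [0,0,0],"spin": 0,"jaw": 0.45}])

```text
time: 8.6
tool_pos: [0.5227, -0.2365, 0.0859]
tool_rot: [3.142, 0.0, 3.141]
contact_force: [-0.5, -0.2, -0.3]
opening: 0.0413
grip_force: 0.0
```

>>> send_rows(targets=[{"translation": [0,0,-2],"spin": 0,"jaw": 0.45},{"translation": [0,0,-5],"spin": 0,"jaw": 0.45},{"translation": [0,0,-7],"spin": 0,"jaw": 0.45},{"translation": [0,0,-7],"spin": 0,"jaw": 0.45},{"translation": [0,0,-7],"spin": 0,"jaw": 0.45}])

```text
time: 9.1
tool_pos: [0.5225, -0.2364, 0.1556]
tool_rot: [3.142, 0.0, 3.141]
contact_force: [-0.6, 0.2, 0.9]
opening: 0.0417
grip_force: 0.0
```

```bash
python3 - <<'E'
from h import *
go([.5223,-.2355,.0855],180)
im,d=read_camera('side'); P=pts('side',d)
w=P[270:312,295:330].reshape(-1,3); c=im[270:312,295:330].reshape(-1,3).astype(int)
m=(c[:,0]-c[:,2]>30)&(w[:,2]>.1)&(w[:,2]<.15)&(abs(w[:,0]-.522)<.02); p=w[m]; print('cap px',m.sum(),p.mean(0),p.min(0),p.max(0))
m=(w[:,2]>.085)&(w[:,2]<.15)&(abs(w[:,0]-.522)<.02)
for lo in np.arange(.085,.15,.005):
    q=w[m&(w[:,2]>=lo)&(w[:,2]<lo+.005)]; print(round(lo,3),len(q), q.mean(0).round(4) if len(q) else '', np.ptp(q[:,0]).round(4) if len(q) else '')
cv2.imwrite('pics/i.png',cv2.resize(im[250:325,280:355],None,fx=8,fy=8,interpolation=3)[...,::-1])
E
```

```text
t 9.1 tcp [ 0.5225 -0.2364  0.1556] rpy [1.8000e+02 1.0000e-02 1.7997e+02] q [-0.56  0.47  1.45  0.    1.22 -2.13]
shift cm [0.02 0.09 7.01] spin -0.03
cap px 146 [ 0.52135676 -0.24038078  0.12584553] [ 0.51102004 -0.24873822  0.11162325] [ 0.5332322  -0.22587312  0.13313094]
0.085 52 [ 0.5205 -0.2069  0.0871] 0.0263
0.09 53 [ 0.5211 -0.2005  0.0924] 0.0256
0.095 81 [ 0.5212 -0.2325  0.0973] 0.0263
0.1 11 [ 0.5219 -0.2399  0.1029] 0.0112
0.105 4 [ 0.5201 -0.2392  0.1054] 0.0083
0.11 13 [ 0.5199 -0.244   0.113 ] 0.0182
0.115 24 [ 0.5205 -0.2437  0.1175] 0.0211
0.12 23 [ 0.5213 -0.243   0.1222] 0.0215
0.125 31 [ 0.5196 -0.2416  0.1281] 0.0201
0.13 59 [ 0.5229 -0.2369  0.1314] 0.021
0.135 0  
0.14 0  
0.145 0
```

View pics/i.png

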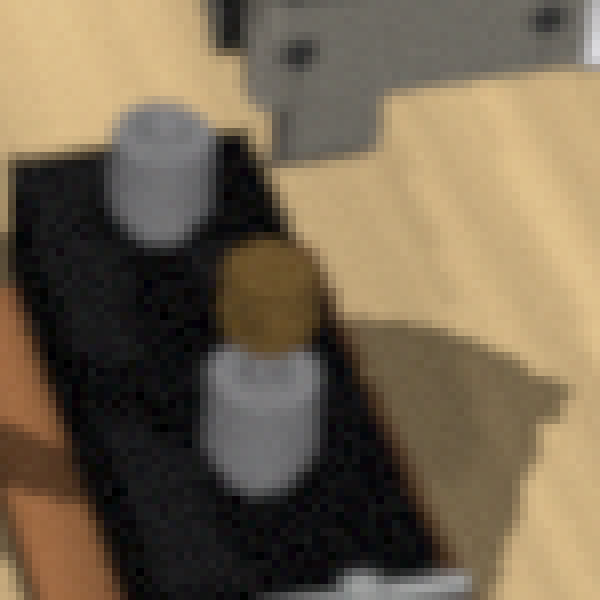

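The cap is seated: in the crop its brass top spans px (307–320, 280–295), and by depth its top is at z≈0.132 as expected. Next I'll lower to the collar with closing along y. The neighbours are clear at this opening.

>>> send_rows(targets=[{"translation": [0,0,3.5],"spin": 0,"jaw": 0.45},{"translation": [0,0,7],"spin": 0,"jaw": 0.45},{"translation": [0,0,9.5],"spin": 0,"jaw": 0.45},{"translation": [0,0,11.3],"spin": 0,"jaw": 0.45},{"translation": [0,0,11.3],"spin": 0,"jaw": 0.45}])

```text
time: 9.65
tool_pos: [0.5213, -0.2357, 0.0414]
tool_rot: [3.14, -0.003, 3.141]
contact_force: [-0.0, -0.3, -0.2]
opening: 0.0414
grip_force: 0.0
```

>>> send_rows(targets=[{"translation": [0,0,0],"spin": 0,"jaw": 0.2},{"translation": [0,0,0],"spin": 0,"jaw": 0.2},{"translation": [0,0,0],"spin": 0,"jaw": 0.2},{"translation": [0,0,0],"spin": 0,"jaw": 0.2},{"translation": [0,0,0],"spin": 0,"jaw": 0.2}], force=20)

```text
time: 10.15
tool_pos: [0.5223, -0.2362, 0.0425]
tool_rot: [3.141, -0.001, 3.141]
contact_force: [-0.1, 1.1, -1.6]
opening: 0.0267
grip_force: 20.0
```

>>> send_rows(targets=[{"translation": [0,0,-1],"spin": 0,"jaw": 0.2},{"translation": [0,0,-3],"spin": 0,"jaw": 0.2},{"translation": [0,0,-5.5],"spin": 0,"jaw": 0.2},{"translation": [0,0,-7],"spin": 0,"jaw": 0.2},{"translation": [0,0,-7],"spin": 0,"jaw": 0.2}])

```text
time: 10.65
tool_pos: [0.5242, -0.2376, 0.1161]
tool_rot: [-3.138, 0.005, 3.141]
contact_force: [0.3, -0.0, -1.2]
opening: 0.0269
grip_force: 20.0
```

```bash
cat >> h.py <<'E'
def stem():
    "stem axis seen from the side: profile of 3-d points near the tool, by height"
    s=monitor.observe();t=s['tool_pos'];im,d=read_camera('side');P=pts('side',d).reshape(-1,3);c=im.reshape(-1,3).astype(int)
    print('rep tcp',t.round(4),'open',round(s['opening'],4),'grip',s['grip_force'])
    near=(abs(P[:,0]-t[0])<.06)&(abs(P[:,1]-t[1])<.06)
    b=near&(c[:,0]-c[:,2]>30)&(P[:,2]>t[2]+.02); print('brass',b.sum(),P[b].mean(0).round(4),P[b].min(0).round(3),P[b].max(0).round(3))
    for lo in np.arange(t[2]-.02,t[2]+.1,.006):
        q=P[near&(P[:,2]>=lo)&(P[:,2]<lo+.006)]
        if len(q): print(round(lo+.003,3),len(q),'mid',((q.min(0)+q.max(0))/2).round(4)[:2],'med',np.median(q,0).round(4)[:2],'w',np.ptp(q,0).round(3)[:2])
    return P.reshape(420,560,3),im
E
python3 -c "
from h import *
stem()"
```

```text
rep tcp [ 0.5242 -0.2376  0.1161] open 0.0269 grip 19.999319424152304
brass 147 [ 0.5138 -0.2532  0.2796] [ 0.465 -0.296  0.152] [ 0.562 -0.194  0.491]
0.117 6 mid [ 0.5238 -0.2437] med [ 0.5244 -0.2442] w [0.011 0.003]
0.123 20 mid [ 0.5242 -0.2424] med [ 0.522  -0.2443] w [0.016 0.008]
0.129 22 mid [ 0.5241 -0.2425] med [ 0.5222 -0.244 ] w [0.015 0.01 ]
0.135 10 mid [ 0.5221 -0.2424] med [ 0.5199 -0.2438] w [0.012 0.009]
0.147 10 mid [ 0.5205 -0.2405] med [ 0.5143 -0.2493] w [0.015 0.044]
0.153 19 mid [ 0.5223 -0.2395] med [ 0.5136 -0.2378] w [0.022 0.057]
0.159 32 mid [ 0.5227 -0.2435] med [ 0.5189 -0.2678] w [0.023 0.053]
0.165 8 mid [ 0.5133 -0.2335] med [ 0.5121 -0.2369] w [0.004 0.021]
0.171 6 mid [ 0.512  -0.2393] med [ 0.5119 -0.2392] w [0.002 0.005]
0.207 1 mid [ 0.5101 -0.2156] med [ 0.5101 -0.2156] w [0. 0.]
0.213 35 mid [ 0.4992 -0.2416] med [ 0.4908 -0.2222] w [0.024 0.081]
```

The foot bottom is at z≈0.117, upright and clear of the block. Foot height ≈ reported z + 0.0015. Next I'll move to the far (+x) side of the block and lower the foot to about 0.055, ready for the tilt push.

>>> send_rows(targets=[{"translation": [-2.5,1,0],"spin": 0,"jaw": 0.2},{"translation": [-5.5,2,0],"spin": 0,"jaw": 0.2},{"translation": [-7.8,3,0],"spin": 0,"jaw": 0.2},{"translation": [-7.8,3,0],"spin": 0,"jaw": 0.2},{"translation": [-7.8,3,0],"spin": 0,"jaw": 0.2}])

```text
time: 11.2
tool_pos: [0.6, -0.2061, 0.1114]
tool_rot: [3.141, -0.002, -3.141]
contact_force: [-0.1, 1.1, -0.8]
opening: 0.0267
grip_force: 20.0
```

>>> send_rows(targets=[{"translation": [0,0,1.5],"spin": 0,"jaw": 0.2},{"translation": [0,0,3],"spin": 0,"jaw": 0.2},{"translation": [0,0,4.5],"spin": 0,"jaw": 0.2},{"translation": [0,0,5.8],"spin": 0,"jaw": 0.2},{"translation": [0,0,5.8],"spin": 0,"jaw": 0.2}])

```text
time: 11.7
tool_pos: [0.5986, -0.2064, 0.0527]
tool_rot: [3.14, -0.004, 3.14]
contact_force: [-0.7, 0.2, -0.7]
opening: 0.0264
grip_force: 20.0
```

```bash
python3 -c "
from h import *
go([.5483,-.205,.0535],180); stem()"
```

```text
t 11.7 tcp [ 0.5986 -0.2064  0.0527] rpy [179.89  -0.24 179.92] q [-0.45  0.68  1.38 -0.    1.09 -2.02]
shift cm [ 5.03  0.13 -0.06] spin -0.08
rep tcp [ 0.5986 -0.2064  0.0527] open 0.0264 grip 19.999558925628662
brass 82 [ 0.5861 -0.2184  0.2002] [ 0.543 -0.259  0.091] [ 0.635 -0.162  0.37 ]
0.054 2 mid [ 0.5975 -0.2108] med [ 0.5975 -0.2108] w [0.011 0.001]
0.06 19 mid [ 0.5979 -0.2097] med [ 0.5943 -0.2127] w [0.014 0.012]
0.066 358 mid [ 0.5713 -0.2064] med [ 0.549  -0.2109] w [0.065 0.12 ]
0.072 40 mid [ 0.5682 -0.2049] med [ 0.5498 -0.2049] w [0.059 0.117]
0.078 4 mid [ 0.5912 -0.2096] med [ 0.5916 -0.211 ] w [0.001 0.006]
0.084 11 mid [ 0.5969 -0.2085] med [ 0.5885 -0.194 ] w [0.02 0.04]
0.09 28 mid [ 0.5941 -0.2106] med [ 0.5884 -0.213 ] w [0.017 0.053]
0.096 25 mid [ 0.5908 -0.2088] med [ 0.5884 -0.2114] w [0.011 0.058]
0.102 15 mid [ 0.5879 -0.2081] med [ 0.5881 -0.2139] w [0.005 0.041]
0.108 21 mid [ 0.5897 -0.217 ] med [ 0.5891 -0.2122] w [0.007 0.024]
0.114 3 mid [ 0.588  -0.2267] med [ 0.5878 -0.2263] w [0.001 0.001]
0.12 1 mid [ 0.5875 -0.2265] med [ 0.5875 -0.2265] w [0. 0.]
0.144 2 mid [ 0.5872 -0.1917] med [ 0.5872 -0.1917] w [0.004 0.   ]
0.15 34 mid [ 0.576  -0.2098] med [ 0.5666 -0.1921] w [0.026 0.086]
```

>>> send_rows(targets=[{"translation": [2.4,0.1,0],"spin": 0,"jaw": 0.2},{"translation": [3.0,0.1,0],"spin": 0,"jaw": 0.2},{"translation": [3.4,0.1,0],"spin": 0,"jaw": 0.2},{"translation": [3.8,0.1,0],"spin": 0,"jaw": 0.2},{"translation": [4.2,0.1,0],"spin": 0,"jaw": 0.2}])

```text
time: 12.25
tool_pos: [0.5607, -0.2058, 0.056]
tool_rot: [-3.141, 0.005, 3.141]
contact_force: [4.6, 1.8, 2.5]
opening: 0.0268
grip_force: 20.0
```

```bash
python3 -c "
from h import *
go([.5483,-.205,.0535],180); print(monitor.observe()['contact_force']); stem()"
```

```text
t 12.25 tcp [ 0.5607 -0.2058  0.056 ] rpy [-179.94    0.28  179.96] q [-0.48  0.61  1.51  0.    1.02 -2.05]
shift cm [1.24 0.08 0.25] spin -0.04
[4.60796602 1.77981251 2.47306703]
rep tcp [ 0.5607 -0.2058  0.056 ] open 0.0268 grip 20.000306367874146
brass 137 [ 0.5528 -0.218   0.2417] [ 0.502 -0.265  0.151] [ 0.597 -0.163  0.371]
0.045 1 mid [ 0.5268 -0.2243] med [ 0.5268 -0.2243] w [0. 0.]
0.051 17 mid [ 0.5267 -0.2021] med [ 0.5283 -0.2248] w [0.014 0.055]
0.057 38 mid [ 0.5402 -0.2018] med [ 0.5263 -0.1965] w [0.048 0.058]
0.063 208 mid [ 0.5369 -0.2058] med [ 0.532 -0.216] w [0.072 0.119]
0.069 851 mid [ 0.5364 -0.2059] med [ 0.5317 -0.2091] w [0.071 0.12 ]
0.075 17 mid [ 0.5445 -0.1815] med [ 0.5281 -0.1486] w [0.055 0.07 ]
0.081 17 mid [ 0.5392 -0.1851] med [ 0.5253 -0.1482] w [0.049 0.077]
0.087 23 mid [ 0.5388 -0.1879] med [ 0.5296 -0.1502] w [0.04  0.084]
0.093 41 mid [ 0.5427 -0.1904] med [ 0.5496 -0.1838] w [0.057 0.089]
0.099 20 mid [ 0.5416 -0.1922] med [ 0.5495 -0.1926] w [0.046 0.092]
0.105 6 mid [ 0.5487 -0.2105] med [ 0.5487 -0.2103] w [0.002 0.01 ]
0.111 9 mid [ 0.5499 -0.2099] med [ 0.5495 -0.2099] w [0.003 0.012]
0.135 1 mid [ 0.5505 -0.1748] med [ 0.5505 -0.1748] w [0. 0.]
0.147 2 mid [ 0.5472 -0.1866] med [ 0.5472 -0.1866] w [0.    0.005]
0.153 30 mid [ 0.5358 -0.2094] med [ 0.5274 -0.1916] w [0.024 0.083]
```

>>> send_rows(targets=[{"translation": [0.4,0,0],"spin": 0,"jaw": 0.2},{"translation": [0.7,0,0],"spin": 0,"jaw": 0.2},{"translation": [0.9,0,0],"spin": 0,"jaw": 0.2},{"translation": [1.0,0,0],"spin": 0,"jaw": 0.2},{"translation": [1.0,0,0],"spin": 0,"jaw": 0.2}])

```text
time: 12.8
tool_pos: [0.5489, -0.2058, 0.0552]
tool_rot: [-3.141, 0.001, 3.141]
contact_force: [3.8, 0.7, 3.7]
opening: 0.0266
grip_force: 20.0
```

>>> send_rows(targets=[{"translation": [0,0,-2],"spin": 0,"jaw": 0.2},{"translation": [0,0,-6],"spin": 0,"jaw": 0.2},{"translation": [0,0,-9],"spin": 0,"jaw": 0.2},{"translation": [0,0,-10],"spin": 0,"jaw": 0.2},{"translation": [0,0,-10],"spin": 0,"jaw": 0.2}])

```text
time: 13.3
tool_pos: [0.5482, -0.2057, 0.1552]
tool_rot: [-3.141, -0.0, 3.141]
contact_force: [-0.3, 0.3, -1.9]
opening: 0.0265
grip_force: 20.0
```

```bash
python3 -c "
from h import *
go([.5483,-.205,.0535],180); print(monitor.observe()['contact_force']); P,im=stem()
u,v=proj('side',monitor.observe()['tool_pos'])[0].astype(int); print(u,v)
cv2.imwrite('pics/j.png',cv2.resize(im[v-60:v+30,u-45:u+45],None,fx=6,fy=6,interpolation=3)[...,::-1])"
```

```text
t 13.3 tcp [ 0.5482 -0.2057  0.1552] rpy [-1.7998e+02 -1.0000e-02  1.7996e+02] q [-0.49  0.49  1.42 -0.    1.23 -2.06]
shift cm [-1.000e-02  8.000e-02  1.017e+01] spin -0.04
[-0.33834988  0.27344522 -1.92337193]
rep tcp [ 0.5482 -0.2057  0.1552] open 0.0265 grip 19.99993532896042
brass 111 [ 0.5389 -0.224   0.2991] [ 0.489 -0.259  0.179] [ 0.585 -0.167  0.473]
0.162 15 mid [ 0.5676 -0.2115] med [ 0.5647 -0.2132] w [0.016 0.009]
0.168 19 mid [ 0.5662 -0.2125] med [ 0.5647 -0.214 ] w [0.02  0.011]
0.174 18 mid [ 0.5651 -0.2126] med [ 0.5651 -0.2136] w [0.016 0.01 ]
0.18 3 mid [ 0.5539 -0.207 ] med [ 0.5504 -0.2136] w [0.029 0.035]
0.186 20 mid [ 0.5484 -0.2088] med [ 0.5421 -0.194 ] w [0.022 0.044]
0.192 23 mid [ 0.5474 -0.208 ] med [ 0.5385 -0.1949] w [0.021 0.056]
0.198 44 mid [ 0.5479 -0.2087] med [ 0.5422 -0.2362] w [0.022 0.06 ]
0.204 41 mid [ 0.5472 -0.2097] med [ 0.5405 -0.236 ] w [0.022 0.06 ]
0.21 4 mid [ 0.539  -0.1972] med [ 0.539  -0.2007] w [0.002 0.015]
0.222 5 mid [ 0.5337 -0.214 ] med [ 0.5344 -0.2136] w [0.003 0.005]
0.252 28 mid [ 0.5246 -0.2083] med [ 0.5161 -0.1922] w [0.025 0.084]
0.258 55 mid [ 0.5233 -0.2084] med [ 0.5134 -0.1926] w [0.023 0.088]
321 262
```

View pics/j.png

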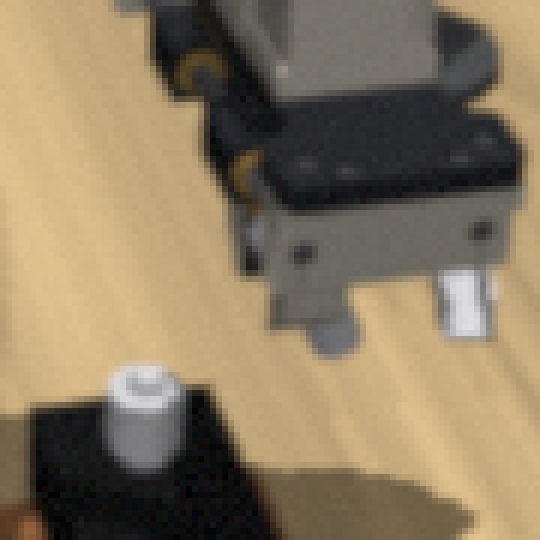

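The stem is tilted: the foot shows below the finger at crop (335,340), px ≈ (332,259), and depth puts it at x≈0.567. That is about 20 mm toward +x of the tool, so roughly 26–29°, foot at +x and cap at −x. Now I'll carry it to the viewing point with a −53° spin.

>>> send_rows(targets=[{"translation": [-0.5,1.5,-1],"spin": -4,"jaw": 0.2},{"translation": [-1.5,4.5,-2],"spin": -9,"jaw": 0.2},{"translation": [-2.8,8,-3],"spin": -15,"jaw": 0.2},{"translation": [-4,11.5,-3.8],"spin": -20,"jaw": 0.2},{"translation": [-5.2,14.5,-3.8],"spin": -25,"jaw": 0.2}])

```text
time: 13.85
tool_pos: [0.6002, -0.0589, 0.1913]
tool_rot: [3.14, -0.002, -2.702]
contact_force: [0.8, -0.8, -1.2]
opening: 0.0265
grip_force: 20.0
```

```bash
python3 -c "
from h import *
go([.647,.060,.193],233)"
```

```text
t 13.85 tcp [ 0.6002 -0.0589  0.1913] rpy [ 1.7989e+02 -1.4000e-01 -1.5482e+02] q [-0.22  0.49  1.31  0.    1.34 -2.24]
shift cm [-9.29  8.77 -0.17] spin -27.82
```

>>> send_rows(targets=[{"translation": [-2.2,2.1,0],"spin": -7,"jaw": 0.2},{"translation": [-4.6,4.4,0],"spin": -14,"jaw": 0.2},{"translation": [-6.8,6.4,-0.1],"spin": -21,"jaw": 0.2},{"translation": [-8.6,8.1,-0.1],"spin": -26,"jaw": 0.2},{"translation": [-9.3,8.8,-0.1],"spin": -28,"jaw": 0.2}])

```text
time: 14.35
tool_pos: [0.647, 0.0606, 0.1907]
tool_rot: [3.137, -0.003, -2.213]
contact_force: [0.3, 0.0, -1.5]
opening: 0.0265
grip_force: 20.0
```

```bash
cat > m.py <<'E'
from h import *
go([.647,.060,.193],233)
s=monitor.observe();t=s['tool_pos']
a=np.array([np.cos(np.radians(53)),np.sin(np.radians(53))]); b=np.array([-a[1],a[0]])
for n in('side','top'):
    im,d=read_camera(n);P=pts(n,d).reshape(-1,3);c=im.reshape(-1,3).astype(int)
    q=np.c_[(P[:,:2]-t[:2])@a,(P[:,:2]-t[:2])@b,P[:,2]]   # along (toward camera), across, height
    near=(abs(q[:,0])<.05)&(abs(q[:,1])<.06)&(q[:,2]>.14)&(q[:,2]<.33)
    br=near&(c[:,0]-c[:,2]>35); print(n,'brass',br.sum(),q[br].mean(0).round(4) if br.any() else '')
    for lo in np.arange(.17,.29,.006):
        r=q[near&(abs(q[:,1])<.012)&(q[:,2]>=lo)&(q[:,2]<lo+.006)]
        if len(r): print(n,round(lo+.003,3),len(r),'along',r[:,0].min().round(4),r[:,0].max().round(4),'across',r[:,1].min().round(4),r[:,1].max().round(4))
E
python3 m.py
```

```text
t 14.35 tcp [0.647  0.0606 0.1907] rpy [ 1.7974e+02 -1.6000e-01 -1.2678e+02] q [-0.02  0.59  1.15  0.    1.41 -2.52]
shift cm [ 0.05 -0.03 -0.23] spin 0.22
side brass 179 [-1.690e-02 -1.000e-04  2.843e-01]
side 0.197 10 along 0.0094 0.0201 across -0.0087 0.0041
side 0.203 12 along 0.0059 0.0118 across -0.0085 0.0069
side 0.209 9 along 0.003 0.0101 across -0.0092 0.0068
side 0.215 10 along 0.0013 0.0071 across -0.0092 0.0058
side 0.221 10 along -0.0088 0.0008 across -0.0108 0.0055
side 0.227 17 along -0.0094 -0.0002 across -0.0112 0.0119
side 0.233 20 along -0.0133 -0.0042 across -0.0115 0.0113
side 0.239 16 along -0.0147 -0.0031 across -0.0113 0.012
side 0.245 36 along -0.0128 0.0031 across -0.0105 0.0119
side 0.251 15 along -0.0132 0.0081 across -0.009 0.012
side 0.257 11 along -0.0206 -0.0065 across -0.0108 0.0119
side 0.263 18 along -0.021 -0.0012 across -0.011 0.0076
side 0.269 19 along -0.0227 -0.0106 across -0.0113 0.0096
side 0.275 28 along -0.0239 -0.0096 across -0.0117 0.0095
side 0.281 21 along -0.019 -0.0034 across -0.0095 0.0074
top brass 5 [-0.022  -0.0255  0.2969]
```

```bash
cat > f.py <<'E'
from h import *
from scipy.optimize import least_squares
s=monitor.observe();t=s['tool_pos']
Q=[];C=[]
for k in range(3):
    im,d=read_camera('side');Q.append(pts('side',d).reshape(-1,3));C.append(im.reshape(-1,3).astype(int))
P=np.mean(Q,0);c=np.mean(C,0)
sd=np.std(Q,0).max(1)<.004
q=P-t; near=sd&(np.hypot(q[:,0],q[:,1])<.045)
foot=near&(q[:,2]>.0)&(q[:,2]<.027); r=np.hypot(q[:,0],q[:,1])
cap=near&(c[:,0]-c[:,2]>25)&(c[:,0]/(c[:,2]+1)>1.5)&(q[:,2]>.055)&(q[:,2]<.095)
print(foot.sum(),cap.sum(),q[foot].mean(0).round(4),q[cap].mean(0).round(4),q[cap].min(0).round(3),q[cap].max(0).round(3))
def dist(p,X):
    a=np.array([p[0],p[1],1]);a/=np.linalg.norm(a);o=np.array([p[2],p[3],.03]);w=X-o
    return np.linalg.norm(np.cross(w,a),axis=1)
F=q[foot];G=q[cap];side=G[G[:,2]<np.percentile(G[:,2],60)]
for nm,fn in(('foot+cap',lambda p:np.r_[dist(p,F)-.009,dist(p,side)-.011]),('foot',lambda p:dist(p,F)-.009)):
    R=least_squares(fn,[-.3,-.4,0.005,.005],loss='soft_l1',f_scale=.001); p=R.x
    az=np.degrees(np.arctan2(-p[1],-p[0]));print(nm,'tilt',np.degrees(np.arctan(np.hypot(p[0],p[1]))).round(1),'foot-toward az',az.round(1),'axis at h.03 (world xy)',(t[:2]+p[2:]).round(4),'rms',np.sqrt(np.mean(R.fun**2)).round(4))
print('foot low z',(t[2]+F[:,2].min()).round(4))
E
python3 f.py
```

```text
39 99 [0.0071 0.0034 0.0161] [-0.0081 -0.0145  0.0814] [-0.017 -0.023  0.061] [0.005 0.008 0.092]
foot+cap tilt 22.3 foot-toward az 53.6 axis at h.03 (world xy) [0.6534 0.0662] rms 0.0012
foot tilt 20.4 foot-toward az 51.8 axis at h.03 (world xy) [0.6536 0.0666] rms 0.0007
foot low z 0.1969
```

The presentation works, but the measured tilt is about 22°, only about 5° inside the limit. There's plenty of time, so I'll go back and push about 6° more.

>>> send_rows(targets=[{"translation": [2.2,-2.1,0],"spin": 6,"jaw": 0.2},{"translation": [4.6,-4.4,0],"spin": 13,"jaw": 0.2},{"translation": [6.8,-6.4,0.1],"spin": 20,"jaw": 0.2},{"translation": [9.3,-8.8,0.1],"spin": 26,"jaw": 0.2},{"translation": [11,-10.5,0.1],"spin": 28,"jaw": 0.2}])

```text
time: 15.1
tool_pos: [0.6647, -0.0965, 0.1929]
tool_rot: [-3.141, -0.001, -2.713]
contact_force: [-0.2, 0.2, -1.7]
opening: 0.0263
grip_force: 20.0
```

```bash
python3 -c "
from h import *
go([.60,-.206,.155],180)"
```

```text
t 15.1 tcp [ 0.6647 -0.0965  0.1929] rpy [-1.7997e+02 -4.0000e-02 -1.5547e+02] q [-0.26  0.63  1.07 -0.    1.44 -2.26]
shift cm [10.43 -7.27  3.8 ] spin 24.53
```

>>> send_rows(targets=[{"translation": [2.5,-1.8,0.8],"spin": 5,"jaw": 0.2},{"translation": [5.5,-3.8,1.8],"spin": 11,"jaw": 0.2},{"translation": [8.5,-5.9,2.8],"spin": 18,"jaw": 0.2},{"translation": [10.4,-7.3,3.8],"spin": 24.5,"jaw": 0.2},{"translation": [10.4,-7.3,3.8],"spin": 24.5,"jaw": 0.2}])

```text
time: 15.6
tool_pos: [0.5988, -0.2066, 0.1535]
tool_rot: [3.141, -0.003, 3.141]
contact_force: [0.5, 0.8, -1.1]
opening: 0.0265
grip_force: 20.0
```

```bash
python3 -c "
from h import *
go([.60,-.206,.0535],180)"
```

```text
t 15.6 tcp [ 0.5988 -0.2066  0.1535] rpy [179.98  -0.2  179.96] q [-0.45  0.58  1.27 -0.    1.3  -2.02]
shift cm [-0.16  0.06 10.  ] spin -0.04
```

>>> send_rows(targets=[{"translation": [0,0,4],"spin": 0,"jaw": 0.2},{"translation": [0,0,8],"spin": 0,"jaw": 0.2},{"translation": [0,0,10],"spin": 0,"jaw": 0.2},{"translation": [1.5,0,10],"spin": 0,"jaw": 0.2},{"translation": [3.5,0,10],"spin": 0,"jaw": 0.2}])

```text
time: 16.1
tool_pos: [0.5667, -0.2028, 0.0541]
tool_rot: [3.141, -0.001, -3.132]
contact_force: [-0.7, -0.5, -0.7]
opening: 0.0261
grip_force: 20.0
```

>>> send_rows(targets=[{"translation": [0.8,0,0],"spin": 0,"jaw": 0.2},{"translation": [1.3,0,0],"spin": 0,"jaw": 0.2},{"translation": [1.7,0,0],"spin": 0,"jaw": 0.2},{"translation": [2.1,0,0],"spin": 0,"jaw": 0.2},{"translation": [2.1,0,0],"spin": 0,"jaw": 0.2}])

```text
time: 16.6
tool_pos: [0.5473, -0.2035, 0.0557]
tool_rot: [-3.14, 0.003, -3.133]
contact_force: [3.0, 0.3, -0.4]
opening: 0.0267
grip_force: 20.0
```

>>> send_rows(targets=[{"translation": [0,0,-2],"spin": 0,"jaw": 0.2},{"translation": [0,0,-6],"spin": 0,"jaw": 0.2},{"translation": [0,0,-9],"spin": 0,"jaw": 0.2},{"translation": [0,0,-10],"spin": 0,"jaw": 0.2},{"translation": [0,0,-10],"spin": 0,"jaw": 0.2}])

```text
time: 17.1
tool_pos: [0.5465, -0.2034, 0.1559]
tool_rot: [-3.14, 0.002, -3.133]
contact_force: [0.5, -0.3, -1.4]
opening: 0.0265
grip_force: 20.0
```

```bash
python3 -c "
from h import *
go([.55,-.206,.155],180);stem()"
```

```text
t 17.1 tcp [ 0.5465 -0.2034  0.1559] rpy [-1.7994e+02  1.1000e-01 -1.7952e+02] q [-0.49  0.48  1.43 -0.    1.23 -2.07]
shift cm [-0.34 -0.27  0.1 ] spin 0.48
rep tcp [ 0.5465 -0.2034  0.1559] open 0.0265 grip 19.99979853630066
brass 102 [ 0.5295 -0.2196  0.2871] [ 0.489 -0.255  0.177] [ 0.583 -0.169  0.47 ]
0.163 13 mid [ 0.5648 -0.2094] med [ 0.5644 -0.2102] w [0.011 0.008]
0.169 19 mid [ 0.5648 -0.2107] med [ 0.5642 -0.2107] w [0.017 0.008]
0.175 15 mid [ 0.5657 -0.2104] med [ 0.565 -0.212] w [0.015 0.006]
0.181 9 mid [ 0.552  -0.2033] med [ 0.5515 -0.2109] w [0.031 0.036]
0.187 20 mid [ 0.547  -0.2076] med [ 0.5398 -0.1936] w [0.023 0.041]
0.193 24 mid [ 0.5449 -0.2061] med [ 0.5369 -0.1914] w [0.019 0.055]
0.199 43 mid [ 0.5468 -0.2071] med [ 0.5404 -0.2339] w [0.023 0.058]
0.205 41 mid [ 0.5464 -0.2088] med [ 0.5382 -0.233 ] w [0.024 0.057]
0.211 5 mid [ 0.5378 -0.2015] med [ 0.5363 -0.1996] w [0.005 0.02 ]
0.223 6 mid [ 0.5319 -0.2092] med [ 0.5322 -0.2101] w [0.005 0.005]
0.229 1 mid [ 0.5333 -0.2138] med [ 0.5333 -0.2138] w [0. 0.]
0.253 34 mid [ 0.5222 -0.2089] med [ 0.5123 -0.1907] w [0.025 0.081]
```

>>> send_rows(targets=[{"translation": [-1.2,0,3],"spin": 0,"jaw": 0.2},{"translation": [-1.2,0,6.5],"spin": 0,"jaw": 0.2},{"translation": [-1.2,0,10],"spin": 0,"jaw": 0.2},{"translation": [-1.2,0,10],"spin": 0,"jaw": 0.2},{"translation": [-0.6,0,10],"spin": 0,"jaw": 0.2}])

```text
time: 17.65
tool_pos: [0.5515, -0.2027, 0.0537]
tool_rot: [3.14, -0.002, -3.133]
contact_force: [-0.0, 0.0, 0.2]
opening: 0.0265
grip_force: 20.0
```

>>> send_rows(targets=[{"translation": [0.5,0,0],"spin": 0,"jaw": 0.2},{"translation": [0.8,0,0],"spin": 0,"jaw": 0.2},{"translation": [1.1,0,0],"spin": 0,"jaw": 0.2},{"translation": [1.2,0,0],"spin": 0,"jaw": 0.2},{"translation": [1.2,0,0],"spin": 0,"jaw": 0.2}])

```text
time: 18.15
tool_pos: [0.5405, -0.2037, 0.0561]
tool_rot: [-3.14, 0.002, -3.134]
contact_force: [2.0, -0.7, 2.8]
opening: 0.0265
grip_force: 20.0
```

>>> send_rows(targets=[{"translation": [0,0,-2],"spin": 0,"jaw": 0.2},{"translation": [0,0,-6],"spin": 0,"jaw": 0.2},{"translation": [0,0,-9],"spin": 0,"jaw": 0.2},{"translation": [0,0,-10],"spin": 0,"jaw": 0.2},{"translation": [0,0,-10],"spin": 0,"jaw": 0.2}])

```text
time: 18.65
tool_pos: [0.5399, -0.2033, 0.1557]
tool_rot: [-3.141, 0.001, -3.133]
contact_force: [0.1, -0.3, -0.9]
opening: 0.0266
grip_force: 20.0
```

```bash
python3 -c "
from h import *
go([.55,-.206,.155],180);stem()"
```

```text
t 18.65 tcp [ 0.5399 -0.2033  0.1557] rpy [-1.7996e+02  5.0000e-02 -1.7953e+02] q [-0.49  0.47  1.45 -0.    1.22 -2.07]
shift cm [-1.01 -0.28  0.07] spin 0.47
rep tcp [ 0.5399 -0.2033  0.1557] open 0.0266 grip 20.00003457069397
brass 128 [ 0.5211 -0.2127  0.2762] [ 0.484 -0.256  0.179] [ 0.577 -0.161  0.469]
0.163 5 mid [ 0.5642 -0.2118] med [ 0.5637 -0.2116] w [0.008 0.002]
0.169 20 mid [ 0.5645 -0.2106] med [ 0.5642 -0.2115] w [0.019 0.009]
0.175 20 mid [ 0.564  -0.2097] med [ 0.5631 -0.212 ] w [0.016 0.011]
0.181 18 mid [ 0.5491 -0.2053] med [ 0.5616 -0.2105] w [0.04  0.034]
0.187 26 mid [ 0.5466 -0.203 ] med [ 0.5334 -0.2101] w [0.035 0.05 ]
0.193 28 mid [ 0.539  -0.2068] med [ 0.5304 -0.2235] w [0.021 0.056]
0.199 38 mid [ 0.5393 -0.2082] med [ 0.5349 -0.2332] w [0.023 0.057]
0.205 32 mid [ 0.5395 -0.2122] med [ 0.5335 -0.2345] w [0.022 0.05 ]
0.217 2 mid [ 0.5235 -0.2085] med [ 0.5235 -0.2085] w [0.002 0.005]
0.223 9 mid [ 0.5228 -0.2111] med [ 0.5237 -0.2131] w [0.01  0.011]
0.229 6 mid [ 0.5223 -0.2149] med [ 0.5231 -0.2151] w [0.005 0.003]
0.235 1 mid [ 0.5136 -0.2069] med [ 0.5136 -0.2069] w [0. 0.]
0.253 34 mid [ 0.5157 -0.206 ] med [ 0.5073 -0.1897] w [0.025 0.088]
```

The foot offset is now about 24 mm, close to 30°. Back to the viewing point.

>>> send_rows(targets=[{"translation": [-0.5,1.5,-1],"spin": -4,"jaw": 0.2},{"translation": [-1.5,4.5,-2],"spin": -9,"jaw": 0.2},{"translation": [-2.8,8,-3],"spin": -15,"jaw": 0.2},{"translation": [-4,11.5,-3.4],"spin": -20,"jaw": 0.2},{"translation": [-5.2,14.5,-3.4],"spin": -25,"jaw": 0.2}])

```text
time: 19.2
tool_pos: [0.5901, -0.0559, 0.187]
tool_rot: [3.139, -0.003, -2.693]
contact_force: [0.2, 0.5, -1.8]
opening: 0.0265
grip_force: 20.0
```

```bash
python3 -c "
from h import *
go([.6455,.058,.190],233)"
```

```text
t 19.2 tcp [ 0.5901 -0.0559  0.187 ] rpy [ 1.7986e+02 -1.6000e-01 -1.5431e+02] q [-0.22  0.48  1.34  0.    1.32 -2.24]
shift cm [-9.93  7.86 -0.3 ] spin -27.31
```

>>> send_rows(targets=[{"translation": [-2.3,1.9,-0.1],"spin": -7,"jaw": 0.2},{"translation": [-4.9,3.9,-0.1],"spin": -14,"jaw": 0.2},{"translation": [-7.2,5.8,-0.2],"spin": -21,"jaw": 0.2},{"translation": [-9.2,7.3,-0.2],"spin": -26,"jaw": 0.2},{"translation": [-9.9,7.9,-0.2],"spin": -27.3,"jaw": 0.2}])

```text
time: 19.7
tool_pos: [0.6456, 0.0583, 0.1878]
tool_rot: [3.137, -0.002, -2.217]
contact_force: [-0.5, 0.2, -0.4]
opening: 0.0265
grip_force: 20.0
```

>>> send_rows(targets=[{"translation": [0,0,0],"spin": 0,"jaw": 0.2},{"translation": [0,0,0],"spin": 0,"jaw": 0.2},{"translation": [0,0,0],"spin": 0,"jaw": 0.2},{"translation": [0,0,0],"spin": 0,"jaw": 0.2},{"translation": [0,0,0],"spin": 0,"jaw": 0.2}])

```text
time: 20.2
tool_pos: [0.6461, 0.0553, 0.1912]
tool_rot: [-3.141, 0.0, -2.222]
contact_force: [-0.0, -0.2, -0.5]
opening: 0.0266
grip_force: 20.0
```

```bash
python3 f.py; python3 m.py | head -14
```

```text
24 98 [0.0107 0.0103 0.0149] [-0.0106 -0.0162  0.0792] [-0.02  -0.025  0.062] [0.001 0.011 0.088]
foot+cap tilt 31.3 foot-toward az 52.4 axis at h.03 (world xy) [0.6554 0.0669] rms 0.0022
foot tilt 33.2 foot-toward az 49.1 axis at h.03 (world xy) [0.6549 0.0667] rms 0.0005
foot low z 0.1974
t 20.35 tcp [0.6462 0.0558 0.1911] rpy [-1.7999e+02  1.0000e-02 -1.2727e+02] q [-0.03  0.58  1.16  0.    1.4  -2.52]
shift cm [-0.39  0.19 -0.19] spin -0.27
side brass 188 [-0.0193  0.0004  0.2842]
side 0.197 4 along 0.0176 0.0235 across -0.0067 -0.001
side 0.203 8 along 0.0138 0.0198 across -0.0064 0.0051
side 0.209 8 along 0.0083 0.0179 across -0.0067 0.0067
side 0.215 6 along 0.0062 0.0114 across -0.0071 -0.0004
side 0.221 12 along -0.0009 0.0052 across -0.0088 0.012
side 0.227 13 along -0.0109 0.0019 across -0.0107 0.012
side 0.233 17 along -0.0118 -0.0032 across -0.0111 0.012
side 0.239 20 along -0.0139 -0.0053 across -0.0113 0.0116
side 0.245 28 along -0.0141 0.0031 across -0.0104 0.0118
side 0.251 9 along -0.0167 0.0106 across -0.0095 0.0013
side 0.257 13 along -0.0228 -0.014 across -0.0105 0.0052
```

The tilt is about 31° at azimuth 52–53°. The foot is at about (0.663, 0.077, 0.201) against the target (0.660, 0.078, 0.200), the cap top height fits a seated cap, and the grip is steady. Handing in.

```bash
python3 -c "
from h import *
print(job.hand_in())"
```

```text
the job is handed in; nothing more can be done
None
```

I handed the job in with the capped stem held steadily at the viewing point, leaning about 31° with its foot toward the lens and within about 5 mm of the target; hand-in gave no verdict.

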